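Set out the turned box for waxing

TASK

Set out the finishing place for the turned box. First stand the open pale wooden box base in the middle of the round green mat, then, with the base there, fit the dark wooden lid on it, fully seated; put the yellow wax tin on the bench directly to the left of the mat (left as the robot sees it looking out over the bench) with about 25 mm clear between tin and mat, and stand the amber oil bottle midway between the two red posts of the bottle stand. Everything stands upright; leave the red tin and the pale spare lid where they are.

Things in the scene. Friction and masses are not known exactly. Their poses are not given: they have to be found in the camera images.
- base_centre (a point): Box base: open-topped round box of pale wood, outside diameter 60 mm, 40 mm tall, wall 5 mm, inside diameter 50 mm, inner floor 6 mm above its underside, about 90 g. Loose, stands upright, mouth up. The point is on its axis, half-way up (20 mm above its underside); z is up its axis.
- lid_knob (a point): Lid of dark brown wood, loose, upright, 50 g, 42 mm tall. From below: spigot 44 mm wide, 6 mm deep, that drops into the box mouth (3 mm play all round); flange 60 mm wide, 8 mm thick, that rests on the rim; knob 20 mm wide, 28 mm tall. Point: middle of the knob, 28 mm above the spigot's underside, 14 mm above the flange, z up; when seated, 62 mm above the underside of the box base.
- wax_tin_centre (a point): Wax tin: closed round yellow tin with a thin steel band, diameter 56 mm, 32 mm tall, about 110 g, loose, upright. The point is its centre (16 mm above its underside); z is up its axis.
- bottle_centre (a point): Oil bottle: amber bottle with a pale label and a black cap, body diameter 44 mm, 100 mm tall, straight up to 66 mm, then narrowing to the neck and a 25 mm wide cap, about 160 g, loose, upright. The point is on its axis, 50 mm above its underside; z is up its axis.
- mat: Round flat green mat fixed to the bench, diameter 110 mm, 4 mm thick. Origin at the centre of its underside, on the bench top. Its axes are those of the robot's base: x away from the robot, y to the robot's left, z up.
- stand: Bottle stand fixed to the bench: a pale plywood slab 70 mm (x) by 180 mm (y), 8 mm thick, with two red upright posts of 12 mm diameter, 55 mm tall, on it at 75 mm either side of the middle along its y axis. Origin at the middle of its underside, midway between the posts. Turned up to 0.5 rad. The bottle stands on the slab.
- red_tin_centre (a point): Red tin, not wanted: same shape and size as the wax tin (diameter 56 mm, 32 mm tall) but red. Loose. The point is its centre. To be left alone.
- spare_lid_knob (a point): Spare lid, not wanted: same shape and size as the dark lid but of pale wood. Loose. The point is the middle of its knob, 28 mm above the bench. To be left alone.
There are look-alikes about, which are no part of the job. What is shaped like the part that bears base_centre but purple or turquoise is not meant.

How it is judged:
By the outcome, as a careful person would: the job done as asked, in the order asked, and still so for the second after the job is handed in, with the robot touching nothing.
It also fails if it takes over 98 s, if anything falls off the work surface, if the arm or the gripper's body presses on something with over 40 N, if the wrist force passes 120 N, or if a joint passes its speed limit or range.

ROBOT

A 6-joint arm with a two-finger parallel gripper is mounted at the origin on the work surface. World frame = base frame: x ahead of the robot, y to its left, z up, the work surface at z = 0. Lengths are in mm, angles in rad, forces in N, time in s.
With the tool pointing down it reaches from about 275 to 750 mm from the base axis. Payload 10.2 kg.
Tool frame: the origin (TCP) lies where the fingers leave the gripper's body, on its centre line; the fingertips stand r.tip_extent ahead of it and the grasp point (between the pads) lies 45 mm ahead of it (r.tip_extent is the distance from the TCP to the fingertips, in mm); z points along the fingers, y is the line along which they close (so a half turn about z gives the same grasp; the last joint's range is limited). The gripper opens to 88 mm and grips with 3 to 60 N. Pads are 18 mm wide; open, the fingers measure 123 mm over their backs; the gripper's body (75 mm by 187 mm) begins 45 mm behind the grasp point.
Start: joints at [0.968, 0.313, 1.498, -0, 1.331, -0.223], TCP at [194.649, 487.589, 302.72] pointing down, gripper open.
Joint ranges: [-2.94, 2.94], [-0.97, 2.17], [0.19, 2.56], [-1.23, 4.37], [0.02, 3.11], [-2.88, 2.88]. Speed limits (rad/s): [2.39, 2.39, 3.01, 3.14, 3.14, 3.14].

INTERFACE

Orientations are given as a unit quaternion [w, x, y, z].
In Python, from station import r, vision gives the robot as it stands.
- The arm moves only by the shell command python3 -m crank 'ROWS' [OPENING] [FORCE]. ROWS is JSON, a list of rows, each an object of numbers: "dx", "dy", "dz": the shift along the tool's x, y, z each as a share of 200 mm, from -1 to 1; "spin": the turn about the tool's z as a share of 180 degrees, from -1 to 1. A call has 1 to 10 rows; each row is the pose to reach, as a shift and turn from the pose commanded when the call began, along the tool's axes at that moment, turning the shorter way round; what a row does not reach only later rows make up. A row lasts 1/10 s, in which the tool goes at most 50 mm and 8.59 degrees, less where a joint would pass 70% of its speed; a pose out of reach is approached as far as the arm can. A call with a number of a shift or a turn outside -1 to 1 is refused whole. A call with a gripper value outside its range is refused whole. OPENING is the closure, from 0 (fully open) to 1 (shut), set as the call begins (- or left out, the last holds). The fingers move at their own pace and stop on an object; FORCE is the grip in N (left out, the last holds). Time passes only in rows, so rows that repeat a pose let the fingers close. It gives the time, the measured TCP pose, the force, the opening and the grip force at its end, in the units of the state.
- r.get_state(): the state, without advancing time (a new reading comes with each control period).
- vision.snapshot(name): name is "side" or "top" or "wrist"; returns a dict with "frame" (480x640x3 uint8, blue, green, red), "range_z" (480x640 float32, mm along the optical axis (not along the pixel's ray), 0 where there is no reading), "camera_matrix" (3x3 intrinsics, pixels), "k1" (the pictures are not rectified: a ray, as slopes to the right and down, at radius r is drawn at 1 + k1 r^2 times it, then the intrinsics apply), "camera_from_world" (4x4, takes a point from world to camera coordinates). Camera axes: x right, y up, looking along -z (the intrinsics and any distortion apply to the point x, -y, -z); pixel columns grow to the right and rows downward; lengths in mm; the calibration is good to about 2 mm. A picture is of the moment at which its call begins.
- r.hand_in(): hands the job in; it is judged then, once.
The state is a dict: "time_s": time; "qpos": joint angles; "joint_vel": joint speeds; "effort": joint torques, N m; "tool_pos": TCP position; "eef_rot": TCP orientation; "force": force on the tool from outside, world axes, zero at the start; "ft_torque": the same for the moment, N m; "finger_gap": finger opening in mm; "grasp_force": force on a finger pad.
Only numpy, scipy, OpenCV 4.12 (cv2) and the standard library are available. Lean on these libraries where they do the work, as an engineer would, in place of code of your own. Each camera call takes 0.05 s, during which the arm holds its last target. There are 200 camera calls.

## Working session

There is one attempt and no reset: what is moved stays moved. The work goes in short steps, Python scripts to look and compute and a shell command to move; the robot and the scene stay as the last step left them, time stands still between calls to the robot, and variables do not carry over. Pictures are saved under pics/ and viewed, at most 14 in all, crops included, and the job is handed in when it is done.

```bash
ls; mkdir -p pics; python3 - <<'E'
from station import r, vision
import cv2,numpy as np
print(r.get_state(), r.tip_extent)
for n in ("top","side"):
    s=vision.snapshot(n); cv2.imwrite(f"pics/{n}0.png",s["frame"]); np.savez(f"{n}0.npz",**s)
    print(n,s["camera_matrix"],s["k1"],s["camera_from_world"])
E
```

```text
pics
{'time_s': 0.0, 'qpos': array([ 9.67593461e-01,  3.13415582e-01,  1.49842107e+00, -6.07035914e-05,
        1.33100652e+00, -2.23384422e-01]), 'joint_vel': array([-1.00131167e-03,  3.59568124e-04, -6.60878813e-05, -1.25301200e-03,
       -5.84177957e-04,  1.07964538e-05]), 'effort': array([ 3.92172497e-04, -4.02205682e+01, -2.52263063e+01,  6.94564031e-02,
        3.52648320e-02, -1.11821792e-04]), 'tool_pos': array([194.56054194, 487.43610423, 302.18466311]), 'eef_rot': array([-2.24123829e-04,  1.88762616e-01,  9.82022547e-01, -5.84451838e-04]), 'force': array([-0.5396147 , -0.02383728, -0.355117  ]), 'ft_torque': array([ 0.01479532,  0.0094731 , -0.00443172]), 'grasp_force': 0.0, 'finger_gap': 87.9992424238561} 64.0
top [[592.77632658   0.         318.11542501]
 [  0.         592.77632658 239.88127411]
 [  0.           0.           1.        ]] -0.015603241028625462 [[ 3.38016641e-03 -9.99815381e-01  1.89150073e-02  5.37437845e+01]
 [ 9.95529952e-01  5.14980366e-03  9.43058584e-02 -5.85135570e+02]
 [-9.43858564e-02  1.85116868e-02  9.95363566e-01 -1.32980383e+03]
 [ 0.00000000e+00  0.00000000e+00  0.00000000e+00  1.00000000e+00]]
side [[448.91750393   0.         325.33373642]
 [  0.         448.91750393 244.33375401]
 [  0.           0.           1.        ]] -0.04880086872267187 [[ 9.86082937e-01 -1.65724149e-01 -1.32645576e-02 -5.73243767e+02]
 [ 1.24041507e-01  6.80243054e-01  7.22414765e-01 -1.82189666e+02]
 [-1.10698449e-01 -7.14006229e-01  6.91332741e-01 -9.30768131e+02]
 [ 0.00000000e+00  0.00000000e+00  0.00000000e+00  1.00000000e+00]]
```

View pics/top0.png

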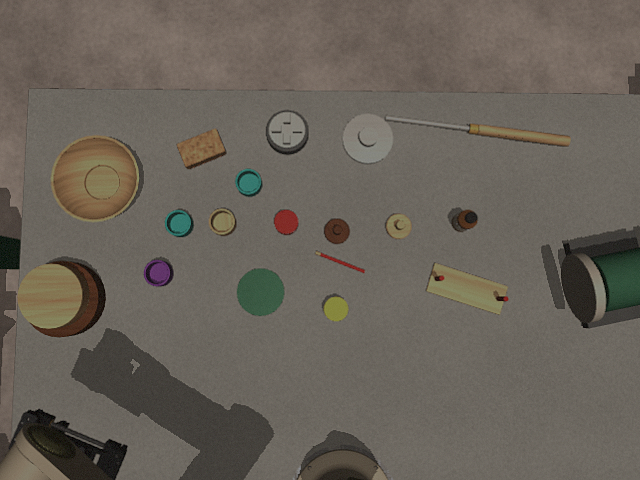

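View pics/side0.png

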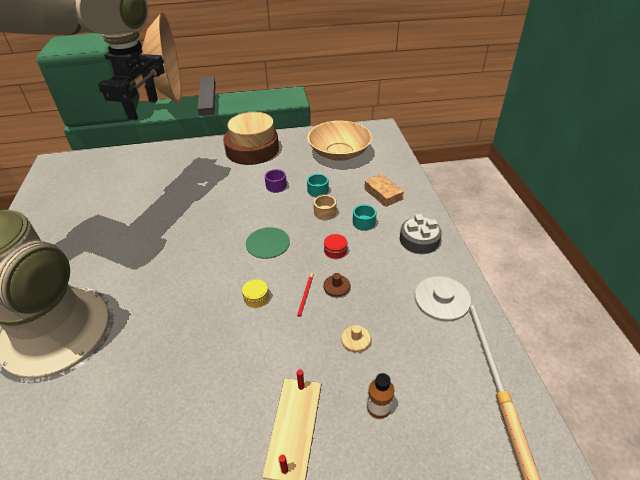

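The candidates for the base (top view) are pale wood (222,222), turquoise (249,182) and (179,223), and purple (158,272). Only the pale one at (222,222) fits. For the lid, dark (337,231) is the one wanted and pale (398,226) is the spare. For the tin, yellow (336,309) is wanted and red (286,222) is not. The bottle is at (465,219), the mat at (261,292) and the stand posts at (438,278) and (502,298).

```bash
cat > h.py <<'E'
import numpy as np,cv2
from station import r, vision
def rays(s,uv):
    K=s["camera_matrix"];uv=np.asarray(uv,float).reshape(-1,2)
    d=(uv-K[:2,2])/[K[0,0],K[1,1]]
    p=d.copy()
    for _ in range(5): p=d/(1+s["k1"]*(p**2).sum(1,keepdims=True))
    return np.c_[p[:,0],-p[:,1],-np.ones(len(p))]
def plane(s,uv,z):
    T=s["camera_from_world"];R=T[:3,:3];c=-R.T@T[:3,3];d=rays(s,uv)@R
    return c+d*((z-c[2])/d[:,2])[:,None]
def cloud(s):
    T=s["camera_from_world"];v,u=np.mgrid[:480,:640]
    P=rays(s,np.c_[u.ravel(),v.ravel()])*s["range_z"].reshape(-1,1)
    return ((P-T[:3,3])@T[:3,:3]).reshape(480,640,3)
def top(s,uv,z,rad,tol=5,diff=None):
    """centre, diameter, mean height of the surface at height z near pixel uv"""
    C=cloud(s);c=plane(s,uv,z)[0]
    m=(np.hypot(*(C-c)[...,:2].transpose(2,0,1))<rad)&(abs(C[...,2]-z)<tol)&(s["range_z"]>0)
    if diff is not None: m&=diff
    v,u=np.nonzero(m);q=plane(s,np.c_[u,v],z)
    (x,y),R=cv2.minEnclosingCircle(q[:,:2].astype(np.float32))
    return np.r_[x,y,2*R,C[m][:,2].mean(),len(q)].round(1)
E
python3 - <<'E'
from h import *
s=dict(np.load("top0.npz"))
for n,uv,z,rad,t in [("base",(222,222),40,45,6),("lidknob",(337,231),42,20,6),("lidflange",(337,231),14,42,5),("spare",(398,226),14,42,5),("wax",(336,309),32,42,6),("red",(286,222),32,42,6),("bottlecap",(470,216),100,30,6),("post1",(438,278),63,20,10),("post2",(502,298),63,20,10)]:
    print(n,top(s,uv,z,rad,t))
f=s["frame"];hsv=cv2.cvtColor(f,cv2.COLOR_BGR2HSV)
def blob(lo,hi,c,R,z):
    m=cv2.inRange(hsv,lo,hi);k=np.zeros_like(m);cv2.circle(k,c,R,255,-1);m&=k
    v,u=np.nonzero(m);q=plane(s,np.c_[u,v],z);(x,y),rr=cv2.minEnclosingCircle(q[:,:2].astype(np.float32))
    print(c,q.mean(0).round(1),x,y,2*rr,len(q))
blob((50,80,20),(90,255,255),(261,292),40,4)
blob((20,120,60),(35,255,255),(336,309),25,32)
cv2.imwrite("pics/crop.png",cv2.resize(f[150:330,130:530],None,fx=2,fy=2,interpolation=cv2.INTER_CUBIC))
E
```

```text
base [626.3 275.1  60.1  38.3 171. ]
lidknob [608.5  12.6  19.5  40.9  55. ]
lidflange [608.5  12.5  59.6  13.3 404. ]
spare [ 621.1 -131.1   59.9   13.4  394. ]
wax [430.   15.4  55.2  31.7 462. ]
red [627.4 129.6  56.   31.3 442. ]
bottlecap [ 631.2 -276.8   24.6   99.1   99. ]
post1 [ 499.4 -218.1   12.5   60.7   26. ]
post2 [ 453.8 -357.1   14.3   60.1   26. ]
(261, 292) [466.5 189.    4. ] 466.8630065917969 189.2253875732422 107.6976547241211 1596
(336, 309) [429.4  16.5  32. ] 429.51123046875 16.488256454467773 54.78485107421875 460
```

View pics/crop.png

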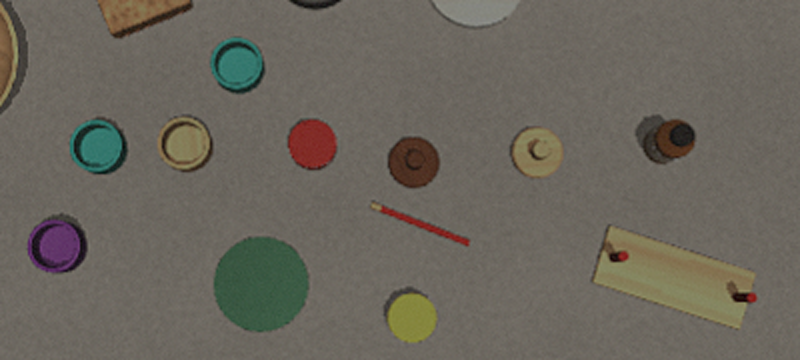

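The crop confirms it: pale open base at crop (184,144), dark lid at (414,162), yellow tin at (412,317). I'll square the tool to the world axes (tool x = world y, tool y = world x) while moving toward the base.

```bash
python3 -m crank '[{"dx":-1,"dy":-0.18,"spin":0.379},{"dx":-1,"dy":-0.18,"spin":0.379},{"dx":-1,"dy":-0.18,"spin":0.379},{"dx":-1,"dy":-0.18,"spin":0.379},{"dx":-1,"dy":-0.18,"spin":0.379},{"dx":-1,"dy":-0.18,"spin":0.379},{"dx":-1,"dy":-0.18,"spin":0.379},{"dx":-1,"dy":-0.18,"spin":0.379},{"dx":-1,"dy":-0.18,"spin":0.379}]' 0 20
```

```text
validation failed for argument at $[0]...
```

```bash
python3 -m crank '[{"dx":-1,"dy":-0.18,"dz":0,"spin":0.379},{"dx":-1,"dy":-0.18,"dz":0,"spin":0.379},{"dx":-1,"dy":-0.18,"dz":0,"spin":0.379},{"dx":-1,"dy":-0.18,"dz":0,"spin":0.379},{"dx":-1,"dy":-0.18,"dz":0,"spin":0.379},{"dx":-1,"dy":-0.18,"dz":0,"spin":0.379},{"dx":-1,"dy":-0.18,"dz":0,"spin":0.379},{"dx":-1,"dy":-0.18,"dz":0,"spin":0.379},{"dx":-1,"dy":-0.18,"dz":0,"spin":0.379}]' 0 20
```

```text
time_s: 1.0
tool_pos: [367.0, 379.9, 302.4]
eef_rot: [-0.0, 0.707, 0.707, -0.0]
force: [0.2, -0.1, 0.8]
finger_gap: 88.0
grasp_force: 0.0
```

```bash
python3 -m crank '[{"dx":-0.524,"dy":1,"dz":0.3,"spin":0},{"dx":-0.524,"dy":1,"dz":0.3,"spin":0},{"dx":-0.524,"dy":1,"dz":0.3,"spin":0},{"dx":-0.524,"dy":1,"dz":0.3,"spin":0},{"dx":-0.524,"dy":1,"dz":0.3,"spin":0},{"dx":-0.524,"dy":1,"dz":0.3,"spin":0},{"dx":-0.524,"dy":1,"dz":0.3,"spin":0}]'
python3 - <<'E'
from h import *
s=vision.snapshot("wrist");cv2.imwrite("pics/w1.png",s["frame"]);np.savez("w1.npz",**s);print(r.get_state()["tool_pos"])
E
```

```text
time_s: 1.7
tool_pos: [567.0, 275.1, 242.1]
eef_rot: [-0.0, 0.706, 0.708, -0.0]
force: [0.2, 1.0, 0.6]
finger_gap: 88.1
grasp_force: 0.0
[566.52846782 275.74229162 242.74569342]
```

View pics/w1.png

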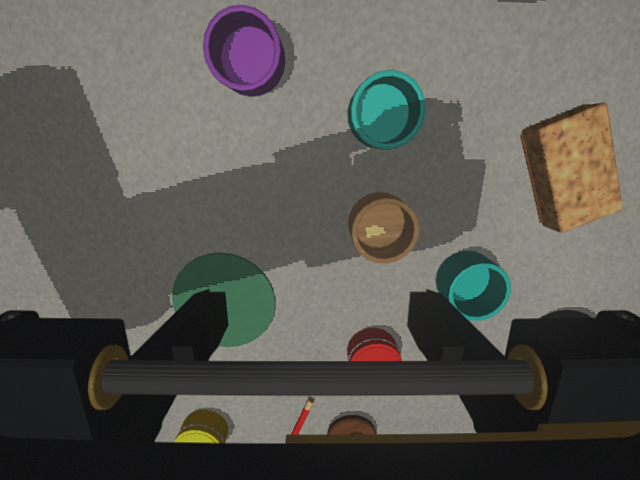

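The wrist view shows the pale base at (384,228), the mat at (222,300), and turquoise boxes at (387,110) and (475,285). I'll refine the base and mat positions from it.

```bash
python3 - <<'E'
from h import *
s=dict(np.load("w1.npz"))
print(top(s,(384,226),40,42,5))
hsv=cv2.cvtColor(s["frame"],cv2.COLOR_BGR2HSV);m=cv2.inRange(hsv,(50,80,10),(85,255,255));k=np.zeros_like(m);cv2.circle(k,(222,300),62,255,-1)
v,u=np.nonzero(m&k);q=plane(s,np.c_[u,v],4);print(cv2.minEnclosingCircle(q[:,:2].astype(np.float32)))
E
```

```text
[ 626.1  277.1   60.5   40.  1194. ]
((467.44281005859375, 189.19720458984375), 54.4768180847168)
```

```bash
python3 -m crank '[{"dx":0.007,"dy":0.296,"dz":0.2,"spin":0},{"dx":0.007,"dy":0.296,"dz":0.4,"spin":0},{"dx":0.007,"dy":0.296,"dz":0.6,"spin":0},{"dx":0.007,"dy":0.296,"dz":0.75,"spin":0},{"dx":0.007,"dy":0.296,"dz":0.86,"spin":0},{"dx":0.007,"dy":0.296,"dz":0.86,"spin":0},{"dx":0.007,"dy":0.296,"dz":0.86,"spin":0}]' 0 20 
python3 -m crank '[{"dx":0,"dy":0,"dz":0,"spin":0},{"dx":0,"dy":0,"dz":0,"spin":0},{"dx":0,"dy":0,"dz":0,"spin":0},{"dx":0,"dy":0,"dz":0,"spin":0},{"dx":0,"dy":0,"dz":0,"spin":0},{"dx":0,"dy":0,"dz":0,"spin":0},{"dx":0,"dy":0,"dz":0,"spin":0}]' 0.6 20
```

```text
time_s: 2.45
tool_pos: [626.1, 277.6, 72.2]
eef_rot: [0.0, 0.706, 0.708, 0.001]
force: [-0.1, -0.7, 0.2]
finger_gap: 88.1
grasp_force: 0.0
time_s: 3.15
tool_pos: [626.5, 276.8, 71.4]
eef_rot: [0.0, 0.707, 0.707, 0.0]
force: [-2.0, 0.6, 6.1]
finger_gap: 60.0
grasp_force: 20.0
```

```bash
python3 -m crank '[{"dx":0,"dy":0,"dz":-0.2,"spin":0},{"dx":0,"dy":0,"dz":-0.4,"spin":0},{"dx":-0.1,"dy":-0.2,"dz":-0.4,"spin":0},{"dx":-0.22,"dy":-0.4,"dz":-0.4,"spin":0},{"dx":-0.33,"dy":-0.6,"dz":-0.4,"spin":0},{"dx":-0.438,"dy":-0.795,"dz":-0.4,"spin":0},{"dx":-0.438,"dy":-0.795,"dz":-0.3,"spin":0},{"dx":-0.438,"dy":-0.795,"dz":-0.15,"spin":0},{"dx":-0.438,"dy":-0.795,"dz":-0.05,"spin":0},{"dx":-0.438,"dy":-0.795,"dz":-0.025,"spin":0}]'
python3 -m crank '[{"dx":0,"dy":0,"dz":0,"spin":0},{"dx":0,"dy":0,"dz":0.005,"spin":0},{"dx":0,"dy":0,"dz":0.005,"spin":0}]'
```

```text
time_s: 4.15
tool_pos: [466.2, 188.8, 74.7]
eef_rot: [-0.001, 0.707, 0.707, -0.002]
force: [-13.8, -3.5, 30.2]
finger_gap: 60.4
grasp_force: 20.0
time_s: 4.45
tool_pos: [467.5, 189.1, 75.0]
eef_rot: [0.0, 0.707, 0.707, 0.0]
force: [0.2, 0.8, -1.3]
finger_gap: 60.2
grasp_force: 20.0
```

```bash
python3 -m crank '[{"dx":0,"dy":0,"dz":0.004,"spin":0},{"dx":0,"dy":0,"dz":0.004,"spin":0}]'
python3 -m crank '[{"dx":0,"dy":0,"dz":0,"spin":0},{"dx":0,"dy":0,"dz":0,"spin":0},{"dx":0,"dy":0,"dz":0,"spin":0},{"dx":0,"dy":0,"dz":-0.1,"spin":0},{"dx":0,"dy":0,"dz":-0.3,"spin":0},{"dx":0,"dy":0,"dz":-0.5,"spin":0},{"dx":-0.2,"dy":0.2,"dz":-0.5,"spin":0},{"dx":-0.4,"dy":0.3,"dz":-0.5,"spin":0},{"dx":-0.6,"dy":0.4,"dz":-0.5,"spin":0},{"dx":-0.6,"dy":0.4,"dz":-0.5,"spin":0}]' 0
python3 - <<'E'
from h import *
s=vision.snapshot("wrist");cv2.imwrite("pics/w2.png",s["frame"]);np.savez("w2.npz",**s)
t=vision.snapshot("top");cv2.imwrite("pics/t2.png",t["frame"]);np.savez("t2.npz",**t)
print(r.get_state()["tool_pos"])
print(top(t,(259,285),44,45,5))
E
```

```text
time_s: 4.65
tool_pos: [467.5, 189.1, 74.8]
eef_rot: [0.0, 0.707, 0.707, 0.0]
force: [-2.0, -0.2, 8.6]
finger_gap: 59.9
grasp_force: 20.0
time_s: 5.65
tool_pos: [549.2, 64.8, 173.8]
eef_rot: [0.001, 0.709, 0.705, 0.0]
force: [0.3, 1.3, -0.2]
finger_gap: 88.2
grasp_force: 0.0
[547.31762926  68.50917981 173.5594847 ]
[467.9 187.9  59.3  42.9 153. ]
```

View pics/w2.png

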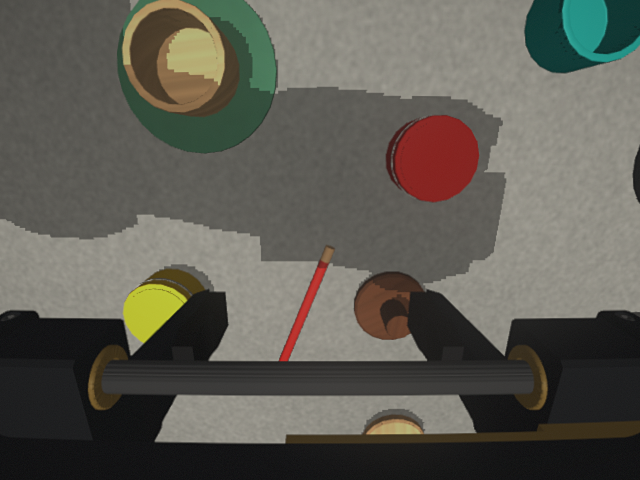

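The base is on the mat at wrist (175,55), within about 1 mm of centre by the top view. The lid is at (390,305) and the pencil lies below my fingertip height.

```bash
python3 - <<'E'
from h import *
s=dict(np.load("w2.npz"));print(top(s,(385,303),14,36,4),top(s,(398,310),42,20,4),top(s,(178,55),44,42,4))
t=dict(np.load("t2.npz"));C=cloud(t);print(C[258:268:2,330:350:4].reshape(-1,3)[:,2].max(),plane(t,[(337,260)],5))
print(top(t,(337,231),42,20,6),top(t,(337,231),14,42,5))
E
```

```text
[ 607.6   14.1   61.2   14.6 2391. ] [608.3  15.2  20.5  42.3 437. ] [ 468.5  188.4   60.9   44.1 3284. ]
430.5610322221768 [[540.32890646  11.84158736   5.        ]]
[ 0.  0.  0. nan  0.] [632.8  12.3  23.7  13.1  27. ]h.py:23: RuntimeWarning: Mean of empty slice.
  return np.r_[x,y,2*R,C[m][:,2].mean(),len(q)].round(1)
  ret = ret.dtype.type(ret / rcount)
```

```bash
python3 -m crank '[{"dx":-0.15,"dy":0.15,"dz":0,"spin":0},{"dx":-0.275,"dy":0.305,"dz":0.1,"spin":0},{"dx":-0.275,"dy":0.305,"dz":0.25,"spin":0},{"dx":-0.275,"dy":0.305,"dz":0.4,"spin":0},{"dx":-0.275,"dy":0.305,"dz":0.46,"spin":0},{"dx":-0.275,"dy":0.305,"dz":0.46,"spin":0},{"dx":-0.275,"dy":0.305,"dz":0.46,"spin":0}]' 0 15
python3 -m crank '[{"dx":0,"dy":0,"dz":0,"spin":0},{"dx":0,"dy":0,"dz":0,"spin":0},{"dx":0,"dy":0,"dz":0,"spin":0},{"dx":0,"dy":0,"dz":0,"spin":0},{"dx":0,"dy":0,"dz":0,"spin":0},{"dx":0,"dy":0,"dz":0,"spin":0},{"dx":0,"dy":0,"dz":0,"spin":0},{"dx":0,"dy":0,"dz":0,"spin":0},{"dx":0,"dy":0,"dz":0,"spin":0},{"dx":0,"dy":0,"dz":0,"spin":0}]' 0.95 15
```

```text
time_s: 6.45
tool_pos: [608.8, 14.7, 83.2]
eef_rot: [0.001, 0.707, 0.708, 0.0]
force: [0.1, 0.1, 0.1]
finger_gap: 88.1
grasp_force: 0.0
time_s: 7.45
tool_pos: [608.4, 14.1, 81.9]
eef_rot: [-0.0, 0.707, 0.707, -0.0]
force: [1.2, 0.8, -0.1]
finger_gap: 19.3
grasp_force: 15.0
```

```bash
python3 -m crank '[{"dx":0,"dy":0,"dz":-0.2,"spin":0},{"dx":0,"dy":0,"dz":-0.42,"spin":0},{"dx":0.17,"dy":-0.14,"dz":-0.42,"spin":0},{"dx":0.34,"dy":-0.28,"dz":-0.42,"spin":0},{"dx":0.51,"dy":-0.42,"dz":-0.42,"spin":0},{"dx":0.69,"dy":-0.56,"dz":-0.42,"spin":0},{"dx":0.872,"dy":-0.702,"dz":-0.42,"spin":0},{"dx":0.872,"dy":-0.702,"dz":-0.42,"spin":0},{"dx":0.872,"dy":-0.702,"dz":-0.42,"spin":0},{"dx":0.872,"dy":-0.702,"dz":-0.42,"spin":0}]'
python3 - <<'E'
from h import *
s=vision.snapshot("side");cv2.imwrite("pics/s3.png",cv2.resize(s["frame"][130:290,160:380],None,fx=3,fy=3));np.savez("s3.npz",**s)
w=vision.snapshot("wrist");cv2.imwrite("pics/w3.png",w["frame"]);np.savez("w3.npz",**w)
E
```

```text
time_s: 8.45
tool_pos: [468.6, 187.8, 166.0]
eef_rot: [0.0, 0.707, 0.707, 0.0]
force: [0.5, 0.1, -1.3]
finger_gap: 18.9
grasp_force: 15.0
```

View pics/w3.png

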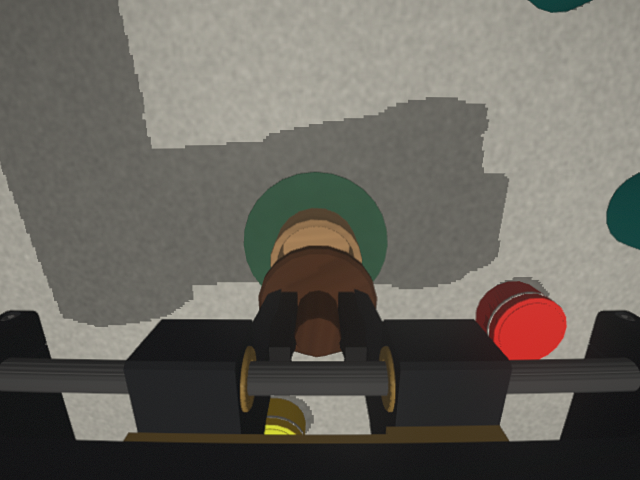

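View pics/s3.png

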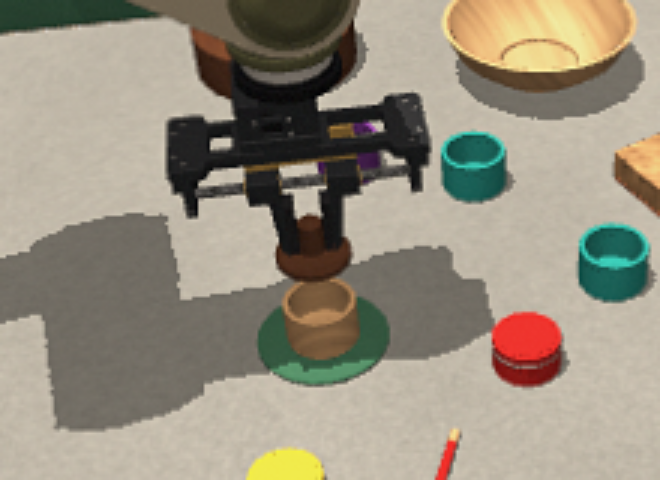

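The lid hangs level over the base: flange at wrist (318,290), base rim at (318,245). I'll check the sideways offset numerically.

```bash
python3 - <<'E'
from h import *
w=dict(np.load("w3.npz"));C=cloud(w);hsv=cv2.cvtColor(w["frame"],cv2.COLOR_BGR2HSV)
B=C[200:300,230:410].reshape(-1,3)
for lo,hi in [(92,102),(41,47)]:
    q=B[(B[:,2]>lo)&(B[:,2]<hi)]; print(len(q),q.min(0).round(1),q.max(0).round(1),((q.min(0)+q.max(0))/2).round(1))
    (x,y),R=cv2.minEnclosingCircle(q[:,:2].astype(np.float32));print(x,y,R)
    # algebraic circle fit to the y-extremes per x-slice (outer edge)
    e=[]
    for x0 in np.arange(q[:,0].min(),q[:,0].max(),2):
        k=q[(q[:,0]>=x0)&(q[:,0]<x0+2)]
        if len(k)>10:e+=[(x0+1,k[:,1].min(),k[:,1].max())]
    e=np.array(e);print(np.c_[e,(e[:,1]+e[:,2])/2].round(1).tolist())
E
```

```text
4271 [439.3 189.7  92. ] [498.8 216.5 102. ] [469.1 203.1  97. ]
469.05633544921875 190.479736328125 29.722082138061523
[[440.3, 190.2, 196.5, 193.3], [442.3, 190.5, 201.6, 196.0], [444.3, 192.6, 204.1, 198.4], [446.3, 193.7, 206.6, 200.1], [448.3, 195.1, 209.0, 202.0], [450.3, 195.9, 210.4, 203.2], [452.3, 194.7, 211.6, 203.2], [454.3, 195.1, 213.3, 204.2], [456.3, 194.9, 214.2, 204.5], [458.3, 190.2, 214.7, 202.4], [460.3, 190.8, 215.1, 202.9], [462.3, 191.9, 215.8, 203.8], [464.3, 194.1, 216.3, 205.2], [466.3, 194.9, 216.4, 205.7], [468.3, 195.2, 216.5, 205.9], [470.3, 195.4, 216.3, 205.8], [472.3, 194.9, 216.4, 205.7], [474.3, 193.8, 216.5, 205.2], [476.3, 190.8, 215.9, 203.4], [478.3, 190.4, 215.1, 202.7], [480.3, 195.0, 214.4, 204.7], [482.3, 194.8, 213.8, 204.3], [484.3, 195.0, 212.7, 203.8], [486.3, 195.0, 210.9, 202.9], [488.3, 195.9, 209.5, 202.7], [490.3, 195.2, 208.3, 201.7], [492.3, 193.5, 206.2, 199.8], [494.3, 191.3, 202.7, 197.0], [496.3, 189.8, 200.0, 194.9], [498.3, 189.7, 193.6, 191.7]]
1029 [438.9 187.4  41. ] [497.3 218.9  46.5] [468.1 203.2  43.7]
468.0395812988
[... 211 characters left out ...]
0, 209.2], [451.9, 208.4, 214.2, 211.3], [453.9, 209.3, 215.7, 212.5], [455.9, 210.5, 216.6, 213.6], [457.9, 211.9, 217.3, 214.6], [459.9, 212.6, 217.6, 215.1], [461.9, 213.1, 218.3, 215.7], [463.9, 213.6, 218.4, 216.0], [465.9, 214.2, 218.9, 216.5], [467.9, 214.4, 218.8, 216.6], [469.9, 213.6, 218.6, 216.1], [471.9, 213.7, 218.6, 216.1], [473.9, 213.8, 218.4, 216.1], [475.9, 212.2, 217.8, 215.0], [477.9, 211.7, 217.3, 214.5], [479.9, 211.0, 216.4, 213.7], [481.9, 209.4, 215.6, 212.5], [483.9, 208.0, 214.6, 211.3], [485.9, 205.6, 212.8, 209.2], [487.9, 203.3, 211.2, 207.3], [489.9, 200.2, 209.9, 205.1], [491.9, 194.0, 207.8, 200.9], [493.9, 192.4, 204.7, 198.6], [495.9, 191.0, 201.9, 196.4]]
```

Lid centre is about (469.1, 186.5) and base about (468.1, 188.8), so I correct by (-1, +2.3) mm and lower it.

```bash
python3 -m crank '[{"dx":0.011,"dy":-0.005,"dz":0,"spin":0},{"dx":0.011,"dy":-0.005,"dz":0.08,"spin":0},{"dx":0.011,"dy":-0.005,"dz":0.15,"spin":0},{"dx":0.011,"dy":-0.005,"dz":0.18,"spin":0},{"dx":0.011,"dy":-0.005,"dz":0.2,"spin":0},{"dx":0.011,"dy":-0.005,"dz":0.21,"spin":0},{"dx":0.011,"dy":-0.005,"dz":0.22,"spin":0},{"dx":0.011,"dy":-0.005,"dz":0.22,"spin":0}]'
```

```text
time_s: 9.35
tool_pos: [467.0, 190.6, 122.0]
eef_rot: [0.0, 0.707, 0.707, 0.0]
force: [-0.1, 0.2, -0.7]
finger_gap: 19.7
grasp_force: 15.0
```

```bash
python3 -m crank '[{"dx":0,"dy":0,"dz":0.005,"spin":0},{"dx":0,"dy":0,"dz":0.01,"spin":0},{"dx":0,"dy":0,"dz":0.01,"spin":0}]'
```

```text
time_s: 9.65
tool_pos: [466.9, 190.6, 119.9]
eef_rot: [-0.0, 0.707, 0.707, -0.0]
force: [-0.2, -0.3, -0.4]
finger_gap: 19.3
grasp_force: 15.0
```

```bash
python3 -m crank '[{"dx":0,"dy":0,"dz":0.004,"spin":0},{"dx":0,"dy":0,"dz":0.004,"spin":0}]'
```

```text
time_s: 9.85
tool_pos: [467.0, 190.7, 119.8]
eef_rot: [0.0, 0.707, 0.707, 0.0]
force: [-3.7, -1.0, 7.6]
finger_gap: 19.7
grasp_force: 15.0
```

```bash
python3 -m crank '[{"dx":0,"dy":0,"dz":0,"spin":0},{"dx":0,"dy":0,"dz":0,"spin":0},{"dx":0,"dy":0,"dz":0,"spin":0},{"dx":0,"dy":0,"dz":0,"spin":0},{"dx":0,"dy":0,"dz":-0.15,"spin":0},{"dx":0,"dy":0,"dz":-0.35,"spin":0},{"dx":-0.2,"dy":0,"dz":-0.35,"spin":0},{"dx":-0.45,"dy":-0.1,"dz":-0.35,"spin":0},{"dx":-0.65,"dy":-0.185,"dz":-0.35,"spin":0},{"dx":-0.65,"dy":-0.185,"dz":-0.35,"spin":0}]' 0
python3 - <<'E'
from h import *
w=vision.snapshot("wrist");cv2.imwrite("pics/w4.png",w["frame"]);np.savez("w4.npz",**w)
C=cloud(w);hsv=cv2.cvtColor(w["frame"],cv2.COLOR_BGR2HSV)
m=cv2.inRange(hsv,(22,120,40),(35,255,255))>0
q=C[m&(abs(C[...,2]-32)<4)];print(len(q),q.mean(0),cv2.minEnclosingCircle(q[:,:2].astype(np.float32)))
E
```

```text
time_s: 10.85
tool_pos: [428.6, 57.4, 189.1]
eef_rot: [-0.0, 0.709, 0.706, -0.001]
force: [0.2, 0.2, 1.0]
finger_gap: 87.8
grasp_force: 0.0
3570 [429.59222017  18.01477565  33.14638895] ((429.5417175292969, 16.268518447875977), 28.176435470581055)
```

View pics/w4.png

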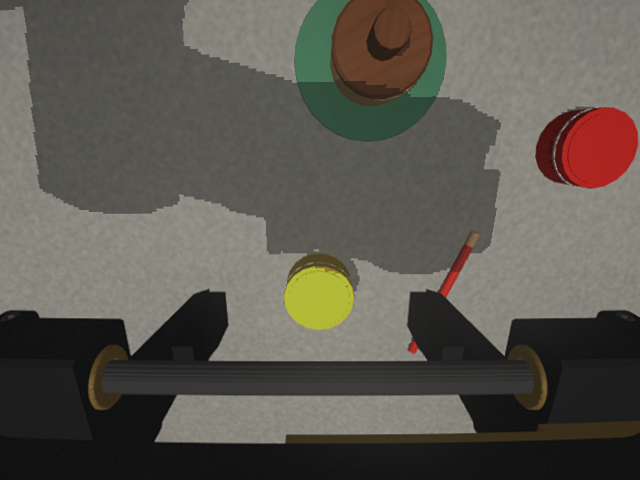

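The lid sits on the base at (380,50), and the wax tin is at (319,297), i.e. (429.5, 16.5). I'll approach the tin.

```bash
python3 -m crank '[{"dx":-0.22,"dy":0,"dz":0.1,"spin":0},{"dx":-0.22,"dy":0,"dz":0.3,"spin":0},{"dx":-0.22,"dy":0,"dz":0.4,"spin":0},{"dx":-0.22,"dy":0,"dz":0.4,"spin":0},{"dx":-0.22,"dy":0,"dz":0.4,"spin":0}]'
python3 - <<'E'
from h import *
w=dict(np.load("w4.npz"));C=cloud(w)
B=C[0:110,320:440].reshape(-1,3)
for lo,hi in [(47,57),(74,86)]:
    q=B[(B[:,2]>lo)&(B[:,2]<hi)];print(q.min(0),q.max(0),np.median(q,0))
E
```

```text
time_s: 11.4
tool_pos: [430.5, 17.3, 109.6]
eef_rot: [0.0, 0.707, 0.708, 0.0]
force: [0.8, -0.4, 0.8]
finger_gap: 88.4
grasp_force: 0.0
[437.93779367 159.20376978  47.00848855] [497.1180195  211.89405049  56.94269427] [462.95337678 184.22169281  52.715162  ]
[457.30224836 179.05041516  74.00061912] [477.34709877 198.82096247  82.93849907] [466.60253557 188.3681186   80.55526111]
```

The lid is seated: flange at 52.7 mm (expected 52), knob top at about 80 mm.

```bash
python3 -m crank '[{"dx":-0.003,"dy":0,"dz":0.12,"spin":0},{"dx":-0.003,"dy":0,"dz":0.21,"spin":0},{"dx":-0.003,"dy":0,"dz":0.21,"spin":0},{"dx":-0.003,"dy":0,"dz":0.21,"spin":0}]' 0 20
python3 -m crank '[{"dx":0,"dy":0,"dz":0,"spin":0},{"dx":0,"dy":0,"dz":0,"spin":0},{"dx":0,"dy":0,"dz":0,"spin":0},{"dx":0,"dy":0,"dz":0,"spin":0},{"dx":0,"dy":0,"dz":0,"spin":0},{"dx":0,"dy":0,"dz":0,"spin":0},{"dx":0,"dy":0,"dz":0,"spin":0}]' 0.6 20
```

```text
time_s: 11.8
tool_pos: [430.7, 16.3, 68.3]
eef_rot: [0.001, 0.707, 0.707, 0.0]
force: [0.9, -0.0, 0.2]
finger_gap: 88.1
grasp_force: 0.0
time_s: 12.5
tool_pos: [430.1, 16.0, 67.3]
eef_rot: [0.0, 0.707, 0.707, 0.0]
force: [-1.5, 0.6, 5.6]
finger_gap: 55.4
grasp_force: 20.0
```

```bash
python3 -m crank '[{"dx":0,"dy":0,"dz":-0.2,"spin":0},{"dx":0,"dy":0,"dz":-0.45,"spin":0},{"dx":0,"dy":0,"dz":-0.65,"spin":0},{"dx":0.2,"dy":0.04,"dz":-0.65,"spin":0},{"dx":0.4,"dy":0.08,"dz":-0.65,"spin":0},{"dx":0.6,"dy":0.12,"dz":-0.65,"spin":0},{"dx":0.8,"dy":0.16,"dz":-0.65,"spin":0},{"dx":1,"dy":0.185,"dz":-0.65,"spin":0},{"dx":1,"dy":0.185,"dz":-0.65,"spin":0}]'
python3 -m crank '[{"dx":0.2,"dy":0,"dz":0,"spin":0},{"dx":0.405,"dy":0,"dz":0,"spin":0},{"dx":0.405,"dy":0,"dz":0.2,"spin":0},{"dx":0.405,"dy":0,"dz":0.4,"spin":0},{"dx":0.405,"dy":0,"dz":0.55,"spin":0},{"dx":0.405,"dy":0,"dz":0.62,"spin":0},{"dx":0.405,"dy":0,"dz":0.635,"spin":0},{"dx":0.405,"dy":0,"dz":0.645,"spin":0},{"dx":0.405,"dy":0,"dz":0.645,"spin":0}]'
```

```text
time_s: 13.4
tool_pos: [466.6, 219.5, 196.6]
eef_rot: [-0.0, 0.706, 0.709, 0.0]
force: [-0.5, -0.7, -1.1]
finger_gap: 55.2
grasp_force: 20.0
time_s: 14.3
tool_pos: [467.5, 297.1, 69.3]
eef_rot: [0.0, 0.707, 0.707, 0.001]
force: [-0.3, 0.6, -0.6]
finger_gap: 55.4
grasp_force: 20.0
```

```bash
python3 -m crank '[{"dx":0,"dy":0,"dz":0.007,"spin":0},{"dx":0,"dy":0,"dz":0.007,"spin":0}]'
python3 -m crank '[{"dx":0,"dy":0,"dz":0,"spin":0},{"dx":0,"dy":0,"dz":0,"spin":0},{"dx":0,"dy":0,"dz":0,"spin":0},{"dx":0,"dy":0,"dz":-0.2,"spin":0},{"dx":0,"dy":0,"dz":-0.4,"spin":0},{"dx":0,"dy":0,"dz":-0.6,"spin":0},{"dx":-0.2,"dy":0.1,"dz":-0.8,"spin":0},{"dx":-0.4,"dy":0.2,"dz":-0.8,"spin":0},{"dx":-0.6,"dy":0.3,"dz":-0.8,"spin":0},{"dx":-0.8,"dy":0.4,"dz":-0.8,"spin":0}]' 0
python3 -m crank '[{"dx":-0.2,"dy":0.1,"dz":0,"spin":0},{"dx":-0.4,"dy":0.2,"dz":0,"spin":0},{"dx":-0.6,"dy":0.3,"dz":0,"spin":0},{"dx":-0.8,"dy":0.4,"dz":0,"spin":0},{"dx":-1,"dy":0.4,"dz":0,"spin":0},{"dx":-1,"dy":0.4,"dz":0,"spin":0}]'
python3 - <<'E'
from h import *
t=vision.snapshot("top");cv2.imwrite("pics/t5.png",t["frame"]);np.savez("t5.npz",**t)
print(top(t,(213,288),32,42,6),top(t,(259,285),52,45,5))
print(r.get_state()["tool_pos"])
E
```

```text
time_s: 14.5
tool_pos: [467.2, 297.1, 67.4]
eef_rot: [0.0, 0.707, 0.707, 0.001]
force: [0.1, -0.2, 0.8]
finger_gap: 55.1
grasp_force: 20.0
time_s: 15.5
tool_pos: [547.6, 135.2, 227.3]
eef_rot: [0.0, 0.707, 0.707, 0.0]
force: [-0.3, 0.5, -1.1]
finger_gap: 88.5
grasp_force: 0.0
time_s: 16.1
tool_pos: [627.0, -67.3, 226.2]
eef_rot: [0.0, 0.709, 0.705, -0.0]
force: [-0.1, 1.3, -0.2]
finger_gap: 88.1
grasp_force: 0.0
[467.5 295.9  55.8  31.4 470. ] [467.4 188.6  59.3  51.2 451. ]
[626.8979733  -64.85201746 226.35160549]
```

```bash
python3 -m crank '[{"dx":-0.2,"dy":0,"dz":-0.1,"spin":0},{"dx":-0.4,"dy":-0.1,"dz":-0.2,"spin":0},{"dx":-0.6,"dy":-0.2,"dz":-0.3,"spin":0},{"dx":-0.8,"dy":-0.3,"dz":-0.35,"spin":0},{"dx":-1,"dy":-0.3,"dz":-0.35,"spin":0},{"dx":-1,"dy":-0.3,"dz":-0.35,"spin":0}]'
python3 -m crank '[{"dx":-0.2,"dy":0,"dz":0,"spin":0},{"dx":-0.4,"dy":0,"dz":0,"spin":0},{"dx":-0.55,"dy":0,"dz":0,"spin":0},{"dx":-0.55,"dy":0,"dz":0,"spin":0},{"dx":-0.55,"dy":0,"dz":0,"spin":0}]'
python3 - <<'E'
from h import *
w=vision.snapshot("wrist");cv2.imwrite("pics/w6.png",w["frame"]);np.savez("w6.npz",**w)
C=cloud(w)
q=C[(abs(C[...,2]-100)<5)&(abs(C[...,0]-631)<40)&(abs(C[...,1]+277)<40)];print(len(q),cv2.minEnclosingCircle(q[:,:2].astype(np.float32)))
E
```

```text
time_s: 16.75
tool_pos: [566.4, -265.6, 296.8]
eef_rot: [0.0, 0.708, 0.706, -0.0]
force: [0.4, 0.7, 0.1]
finger_gap: 88.3
grasp_force: 0.0
time_s: 17.25
tool_pos: [567.8, -371.4, 296.3]
eef_rot: [-0.001, 0.707, 0.708, 0.0]
force: [0.8, 0.5, -0.2]
finger_gap: 87.9
grasp_force: 0.0
829 ((630.659423828125, -278.9472961425781), 12.511731147766113)
```

View pics/w6.png

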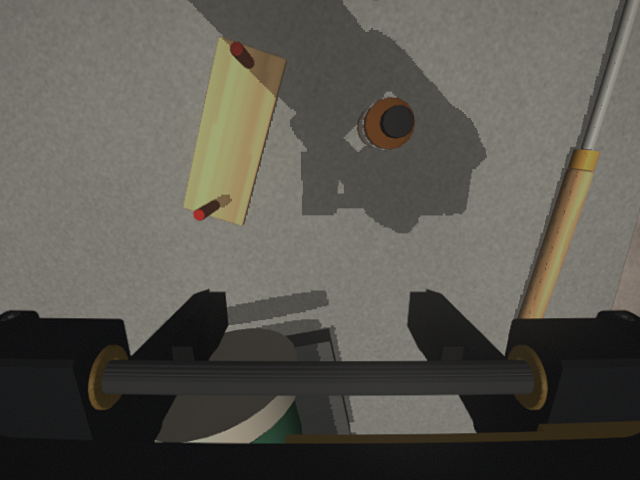

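The view shows the bottle cap at (397,121), the stand post tops at (237,48) and (200,215), and the slab corners near (220,38), (286,60), (244,224) and (184,207).

```bash
python3 - <<'E'
from h import *
w=dict(np.load("w6.npz"));C=cloud(w)
p=plane(w,[(237,48),(200,215)],63);print(p,p.mean(0),np.linalg.norm(p[0]-p[1]))
m=((abs(C[...,2]-8)<3)&(abs(C[...,0]-477)<90)&(abs(C[...,1]+287)<130)).astype(np.uint8)
m=cv2.morphologyEx(m,cv2.MORPH_OPEN,np.ones((3,3)))
n,l,st,ce=cv2.connectedComponentsWithStats(m);k=1+st[1:,4].argmax()
q=C[l==k];print(st[k],cv2.minAreaRect(q[:,:2].astype(np.float32)))
for a in [(500,-217),(454,-357)]:
    q=C[(abs(C[...,2]-63)<4)&(np.hypot(C[...,0]-a[0],C[...,1]-a[1])<20)];print(len(q),cv2.minEnclosingCircle(q[:,:2].astype(np.float32)),q[:,2].max())
print(r.get_state()["tool_pos"])
E
```

```text
[[ 500.17463289 -218.52749429   63.        ]
 [ 455.05464363 -362.07921547   63.        ]] [ 477.61463826 -290.30335488   63.        ] 150.4756129194955
[  184    37   102   187 11002] ((476.5494079589844, -290.2001953125), (180.44338989257812, 70.56340026855469), 72.45797729492188)
182 ((499.8367919921875, -219.1483154296875), 5.985008239746094) 65.27469738001315
130 ((453.7842102050781, -361.7109069824219), 5.873172760009766) 65.38444219256498
[ 567.85744904 -370.93295628  296.65338913]
```

```bash
python3 -m crank '[{"dx":0.2,"dy":0.15,"dz":0,"spin":0},{"dx":0.4,"dy":0.3,"dz":0,"spin":0},{"dx":0.462,"dy":0.314,"dz":0.1,"spin":0},{"dx":0.462,"dy":0.314,"dz":0.3,"spin":0},{"dx":0.462,"dy":0.314,"dz":0.5,"spin":0},{"dx":0.462,"dy":0.314,"dz":0.7,"spin":0},{"dx":0.462,"dy":0.314,"dz":0.85,"spin":0},{"dx":0.462,"dy":0.314,"dz":0.94,"spin":0},{"dx":0.462,"dy":0.314,"dz":0.945,"spin":0},{"dx":0.462,"dy":0.314,"dz":0.945,"spin":0}]' 0 25
python3 -m crank '[{"dx":0,"dy":0,"dz":0,"spin":0},{"dx":0,"dy":0,"dz":0,"spin":0},{"dx":0,"dy":0,"dz":0,"spin":0},{"dx":0,"dy":0,"dz":0,"spin":0},{"dx":0,"dy":0,"dz":0,"spin":0},{"dx":0,"dy":0,"dz":0,"spin":0},{"dx":0,"dy":0,"dz":0,"spin":0}]' 0.8 25
```

```text
time_s: 18.3
tool_pos: [630.4, -279.3, 108.8]
eef_rot: [0.0, 0.706, 0.708, 0.0]
force: [-0.3, 0.5, 0.7]
finger_gap: 88.1
grasp_force: 0.0
time_s: 19.0
tool_pos: [629.9, -280.5, 107.8]
eef_rot: [0.0, 0.707, 0.707, 0.0]
force: [0.5, -0.7, -0.5]
finger_gap: 43.1
grasp_force: 24.9
```

```bash
python3 -m crank '[{"dx":0,"dy":0,"dz":-0.15,"spin":0},{"dx":0,"dy":0,"dz":-0.3,"spin":0},{"dx":0,"dy":0,"dz":-0.45,"spin":0},{"dx":0,"dy":-0.15,"dz":-0.45,"spin":0},{"dx":-0.02,"dy":-0.3,"dz":-0.45,"spin":0},{"dx":-0.04,"dy":-0.45,"dz":-0.45,"spin":0},{"dx":-0.055,"dy":-0.6,"dz":-0.45,"spin":0},{"dx":-0.055,"dy":-0.7,"dz":-0.45,"spin":0},{"dx":-0.055,"dy":-0.767,"dz":-0.45,"spin":0},{"dx":-0.055,"dy":-0.767,"dz":-0.45,"spin":0}]'
python3 -m crank '[{"dx":0,"dy":0,"dz":0.1,"spin":0},{"dx":0,"dy":0,"dz":0.2,"spin":0},{"dx":0,"dy":0,"dz":0.3,"spin":0},{"dx":0,"dy":0,"dz":0.36,"spin":0},{"dx":0,"dy":0,"dz":0.39,"spin":0},{"dx":0,"dy":0,"dz":0.4,"spin":0},{"dx":0,"dy":0,"dz":0.405,"spin":0},{"dx":0,"dy":0,"dz":0.405,"spin":0}]'
```

```text
time_s: 20.0
tool_pos: [475.4, -291.6, 197.8]
eef_rot: [-0.0, 0.707, 0.707, -0.0]
force: [0.7, 0.4, -1.3]
finger_gap: 43.6
grasp_force: 25.0
time_s: 20.8
tool_pos: [476.7, -291.7, 117.3]
eef_rot: [0.001, 0.707, 0.707, 0.0]
force: [-0.8, 0.2, -1.7]
finger_gap: 43.4
grasp_force: 25.0
```

Lower the last millimetre or so and check for contact.

```bash
python3 -m crank '[{"dx":0,"dy":0,"dz":0.004,"spin":0},{"dx":0,"dy":0,"dz":0.006,"spin":0},{"dx":0,"dy":0,"dz":0.006,"spin":0}]'
```

```text
time_s: 21.1
tool_pos: [476.6, -291.7, 115.8]
eef_rot: [0.0, 0.707, 0.707, 0.0]
force: [0.9, -0.1, -0.9]
finger_gap: 43.4
grasp_force: 25.0
```

```bash
python3 -m crank '[{"dx":0,"dy":0,"dz":0.004,"spin":0},{"dx":0,"dy":0,"dz":0.004,"spin":0}]'
python3 -m crank '[{"dx":0,"dy":0,"dz":0,"spin":0},{"dx":0,"dy":0,"dz":0,"spin":0},{"dx":0,"dy":0,"dz":0,"spin":0},{"dx":0,"dy":0,"dz":0,"spin":0},{"dx":0,"dy":0,"dz":-0.1,"spin":0},{"dx":0,"dy":0,"dz":-0.3,"spin":0},{"dx":0,"dy":0,"dz":-0.5,"spin":0},{"dx":0,"dy":0,"dz":-0.7,"spin":0},{"dx":-0.2,"dy":0,"dz":-0.9,"spin":0},{"dx":-0.4,"dy":0.1,"dz":-0.9,"spin":0}]' 0
python3 -m crank '[{"dx":0,"dy":0,"dz":0,"spin":0},{"dx":0,"dy":0,"dz":0,"spin":0}]'
python3 - <<'E'
from h import *
w=vision.snapshot("wrist");C=cloud(w);cv2.imwrite("pics/w7.png",w["frame"])
q=C[(abs(C[...,2]-108)<5)&(abs(C[...,0]-477)<40)&(abs(C[...,1]+290)<40)];print(len(q),cv2.minEnclosingCircle(q[:,:2].astype(np.float32)),q[:,2].mean())
for a in [(500,-219),(454,-362)]:
    q=C[(abs(C[...,2]-63)<4)&(np.hypot(C[...,0]-a[0],C[...,1]-a[1])<14)];print(len(q),len(q) and cv2.minEnclosingCircle(q[:,:2].astype(np.float32)))
s=vision.snapshot("side");cv2.imwrite("pics/s7.png",s["frame"])
E
```

```text
time_s: 21.3
tool_pos: [476.7, -291.8, 115.7]
eef_rot: [0.001, 0.707, 0.707, -0.0]
force: [-0.6, 1.3, 6.6]
finger_gap: 43.3
grasp_force: 24.9
time_s: 22.3
tool_pos: [496.7, -372.1, 300.9]
eef_rot: [0.004, 0.707, 0.708, -0.0]
force: [0.3, 0.7, 1.0]
finger_gap: 88.0
grasp_force: 0.0
time_s: 22.5
tool_pos: [496.3, -371.9, 293.6]
eef_rot: [-0.001, 0.707, 0.707, 0.0]
force: [-1.0, 0.6, 0.7]
finger_gap: 88.0
grasp_force: 0.0
869 ((477.92059326171875, -290.1588439941406), 12.54496955871582) 108.78980413119126
188 ((499.2388610839844, -219.3271942138672), 6.0199408531188965)
125 ((453.9118347167969, -361.2857360839844), 5.996888160705566)
```

View pics/s7.png

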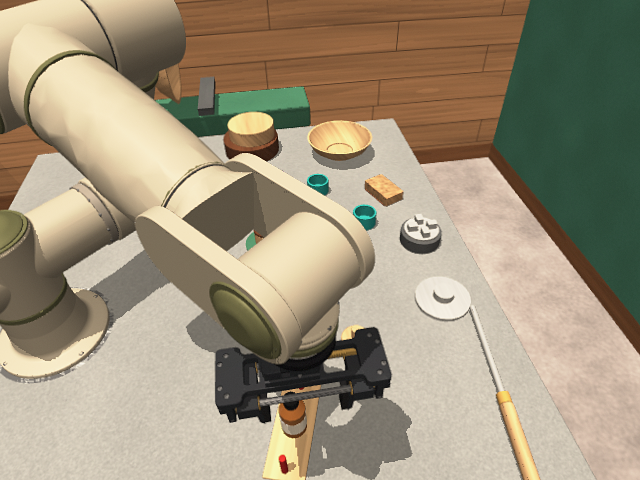

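The bottle stands upright at (292,415), midway between the posts (about 1 mm off by the wrist view), and the gripper is clear of everything. Handing in.

```bash
python3 -c "
from station import r
print(r.hand_in())"
```

```text
the job is handed in; nothing more can be done
None
```

I handed in the job at about 23 s with all four pieces placed: the base centred on the mat, the dark lid seated on it, the wax tin about 24 mm clear to the left of the mat, and the bottle midway between the posts. The red tin and spare lid were left alone, and the hand-in returned no verdict.

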